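# Square up a panel in its swivel holder and hold it there

### The job

Take the larger aluminium panel out of the wooden rack, slide it down into the slot of the swivelling holder on the assembly board until it sits on the bottom, and let go of it. Then take the try square by its stock and press it, lying flat on the board, into the corner between the low fence and the panel, swinging the holder round until the stock lies flat along the fence and the outer edge of the blade lies flat along the panel. Finish while still holding the square pressed against both, so that the holder could be locked; do not disturb the other things on the bench.

Things in the scene. Friction and masses are not known exactly. Their poses are not given: they have to be found in the camera images.
- board: Assembly board: a dark drilled steel plate fixed to the bench, 220 (its x) x 240 (its y) x 12 mm high. Origin at the centre of its underside; x away from the robot at yaw 0, y to the left. It carries the fence at its left (+y) and the holder at its far side.
- fence: Fixed low steel fence bar on the board along the board's x, at its left: 105 mm long (x), 16 mm thick (y), 15 mm high above the board's top. Origin at the centre of its underside (12 mm above the bench); axes as the board's. The square's stock goes against its -y face, 8 mm from the origin.
- board_corner (a point): Point on the board's top, in the corner between the fence's -y face and the front face of a panel standing square against the back of the slot (board frame: x +32, y +85, z 12 mm): the outer corner of the square comes to here. Axes as the board's.
- holder (a joint): Swivel of the panel holder about an upright screw in the board, just behind the slot (board frame x +61, y +55 mm), in rad. 0: the slot is square to the fence; positive: its free end (-y) is swung towards the robot (board -x). It turns from -0.03 to 0.26 and stays where it is left (stiff: about 0.12 N m).
- slot (a point): Middle of the slot's floor (16 mm above the bench) of the aluminium holder. z up, y along the slot (+y to the fence), x across (+x to the back wall). Slot 10 mm wide, 156 mm long. Back wall 44 mm above the board, flared top to 51; in front a lip 12 mm above the board from 36 mm off the fence on, and at the free end a jaw as high as the wall. End tab at +y 30 mm high, end wall at -y 44 mm.
- panel: The larger of two drilled aluminium panels standing on their long edges in the rack: 8 mm thick (its x), 150 mm long (its y), 85 mm high (its z), 0.25 kg. Origin at the centre of its lower edge. Both faces are alike. Grip it across its thickness at the top, within 30 mm of the upper edge.
- small_panel: The smaller panel, 8 x 110 x 60 mm high, in another groove of the rack; origin at the centre of its lower edge. Leave it.
- rack: Beech rack, fixed to the bench, 130 (x) x 140 (y) x 25 mm high, origin at the centre of its underside. Three grooves run along its y, at x -45, 0 and +45 mm, each 10 mm wide, their floors 6 mm above the bench; the middle one is empty; the panels stand in the outer ones, either way round.
- square: Try square, 0.40 kg: aluminium stock 110 (its x -35 to +75) x 26 (y -13 to +13) x 40 mm high; thin steel blade at its +x end pointing to -y, x +51 to +75, tip at y -102, z 18 to 22 mm (passes over the holder's lip), outer edge at x +75. Origin under the stock, 75 mm from the blade end. Grip across the stock near the origin, fingertips over 16 mm above its underside to clear the fence.
- square_corner (a point): The square's outer corner on its underside (square frame x +75, y +13 mm, z 0), where the stock's outer long face (y +13, goes against the fence) meets the outer edge of the blade (x +75, goes against the panel). Axes as the square's.
- tape: Roll of amber tape, 66 mm across, 15 mm high, lying flat to the right of the board's far edge; leave it.
- box_of_slides: Small cream cardboard box 41 x 85 x 30 mm, beyond the square; leave it.

How it is judged (in metres and radians):
On the way:
1. the panel sits on the bottom of the slot, upright, and is let go of (z of panel in the frame of slot between -0.003 and 0.004 m and x of panel in the frame of slot between -0.005 and 0.005 m and angle between the y axis of panel and the y axis of slot, either way round below 0.05 rad and angle between panel's own z axis and vertical below 0.12 rad and contact force between each of the arm, the fingers and panel below 0.1 N), for 0.2 s.
At the end, for the whole second after the job is handed in: Panel on the slot floor (4 mm), upright (2 deg), untouched, square to the fence (1.7 deg); the square, gripped and still, flat on the board (6 mm), its corner within 6 mm of the board corner, stock along the fence (1.7 deg), pressing over 1 N on fence and on panel (z of panel in the frame of slot between -0.003 and 0.004 m and x of panel in the frame of slot between -0.005 and 0.005 m and angle between panel's own z axis and vertical below 0.035 rad and angle between the x axis of each of panel, square and the x axis of board, either way round below 0.03 rad and angle between square's own z axis and vertical below 0.06 rad and horizontal distance between square_corner and board_corner below 0.006 m and z of square_corner in the frame of board below 0.018 m and contact force between square and fence above 1 N and contact force between square and panel above 1 N and contact force between the fingers and square above 2 N and contact force between each of the arm, the fingers and panel below 0.1 N and linear speed of square below 0.01 m/s); the arm keeps its last pose, push and grip.
It fails at once if another thing on the bench is pushed away (more than 30 mm) (distance of any of small_panel, tape, box_of_slides from where it was at the start of the episode above 0.03 m).
It also fails if it takes over 67 s, if anything falls off the work surface, if the arm or the gripper's body presses on something with over 40 N, if the wrist force passes 120 N, or if a joint passes its speed limit or range.

### The arm

A 7-joint arm with a two-finger parallel gripper is mounted at the origin on a cart in front of the work surface, level with it; the furniture and walls round the work are solid. World frame = base frame: x ahead of the robot, y to its left, z up, the work surface at z = 0. Lengths are in mm, angles in rad, forces in N, time in s.
With the tool pointing down it reaches from about 425 to 1025 mm from the base axis. Payload 9.4 kg.
Tool frame: the origin (TCP) lies at the very end of the fingers, on their centre line; the grasp point (between the pads) lies 19 mm behind it (manip.grasp_offset is the distance from the TCP to the grasp point, in mm); z points along the fingers, y is the line along which they close (so a half turn about z gives the same grasp; the last joint's range is limited). The gripper opens to 85 mm and grips with 20 to 120 N. Pads are 22 mm wide; open, the fingers measure 114 mm over their backs; the gripper's body (76 mm by 85 mm) begins 54 mm behind the grasp point. The pads swing forward as they close: fully open they stand 13 mm farther back than shut.
Start: joints at [1.201, 0.599, -0.003, 1.599, 0.002, 0.943, -0.08], TCP at [209.25, -694.146, 231.275] pointing down, gripper open.
Joint ranges: [-2.57, 2.57], [-0.35, 1.97], [-1.29, 1.29], [0.11, 2.56], [-1.05, 4.19], [0.11, 1.86], [-2.63, 2.63]. Speed limits (rad/s): [2.22, 2.22, 3.01, 3.01, 3.14, 3.14, 3.14].

### API

Orientations are given as a unit quaternion [x, y, z, w].
In Python, from rig import manip gives the robot as it stands.
- The arm moves only by the tool apply_moves, never from a script. Its argument "deltas" is a list of rows, each an object with "travel": the shift along the tool's x, y, z in mm, a list of three; "yaw": the turn about the tool's z in rad; "fingers": the opening, from 0 (shut) to 1 (fully open). A call has 1 to 5 rows; each row shifts and turns the commanded pose from where the row before left it, along the tool's axes as they then stand; what a row does not reach is not made up. A row lasts 1/8 s, in which the tool goes at most 62.5 mm and 10.7 degrees, less where a joint would pass 70% of its speed; a pose out of reach is approached as far as the arm can. A call with a gripper value outside its range is refused whole. The fingers move at their own pace and stop on an object; "newtons" is the grip in N (left out, the last holds). Time passes only in rows, so rows that do not move let the fingers close. It gives the time, the measured TCP pose, the force, the opening and the grip force at its end, in the units of the state.
- manip.sense(): the state, without advancing time (a new reading comes with each control period).
- manip.snapshot(name): name is "side" or "top"; returns a dict with "image" (420x560x3 uint8, red, green, blue), "fx", "fy", "cx", "cy" (pixels), "xyz" and "rotation" of the camera in the world. Camera axes: x right, y down, z forward; pixel columns grow to the right and rows downward; lengths in mm; the calibration is good to about 2 mm. A picture is of the moment at which its call begins. There is no depth.
- manip.job_done(): hands the job in; it is judged then, once.
The state is a dict: "time_s": time; "qpos": joint angles; "qvel": joint speeds; "effort": joint torques, N m; "tool_pos": TCP position; "orientation": TCP orientation; "ft_force": force on the tool from outside, world axes, zero at the start; "torque": the same for the moment, N m; "width": finger opening in mm; "finger_force": force on a finger pad.
Only numpy, scipy, OpenCV 4.12 (cv2) and the standard library are available. Lean on these libraries where they do the work, as an engineer would, in place of code of your own. Each camera call takes 0.05 s, during which the arm holds its last target. There are 200 camera calls.

## Working session

There is one attempt and no reset: what is moved stays moved. The work goes in short steps, Python scripts to look and compute and a tool call to move; the robot and the scene stay as the last step left them, time stands still between calls to the robot, and variables do not carry over. Pictures are saved under pics/ and viewed, at most 10 in all, crops included, and the job is handed in when it is done.

Besides the shell and the picture viewer there is one more tool, called after "Request:" as name([rows], argument=value, ...), one row to a line, values as JSON. apply_moves: Moves the arm, as the interface text tells. Its arguments: {"type":"object","properties":{"deltas":{"type":"array","items":{"type":"object","properties":{"travel":{"type":"array","items":{"type":"number"}},"yaw":{"type":"number"},"fingers":{"type":"number"}}}},"newtons":{"type":"number"}},"required":["deltas"]}

```bash
mkdir -p pics; ls
cat > h.py <<'E'
import numpy as np, cv2
from rig import manip
def snap(n,f=None):
    s=manip.snapshot(n)
    if f: cv2.imwrite('pics/'+f,cv2.cvtColor(np.asarray(s['image']),cv2.COLOR_RGB2BGR))
    return s
def ray(s,u,v):
    d=np.array([(u-s['cx'])/s['fx'],(v-s['cy'])/s['fy'],1.]);return np.array(s['xyz'],float),np.array(s['rotation'])@d
def onz(s,u,v,z):
    o,d=ray(s,u,v);return o+d*(z-o[2])/d[2]
def proj(s,p):
    c=np.array(s['rotation']).T@(np.array(p,float)-s['xyz']);return c[0]/c[2]*s['fx']+s['cx'],c[1]/c[2]*s['fy']+s['cy']
E
python3 - <<'E'
from h import *
for n in('top','side'):
    s=snap(n,n+'0.png');print(n,s['xyz'],s['rotation'],s['fx'],s['fy'],s['cx'],s['cy'])
print(manip.sense(),manip.grasp_offset)
E
```

```text
pics
top [ 415.34474745  -25.85306015 1013.09879543] [-0.69905997  0.71165879 -0.05213725  0.04624523] 419.36599871535543 419.36599871535543 274.3335147332516 207.18078419098867
side [ 357.15945461 -684.68207624 1071.09903603] [ 0.95073559 -0.13083596  0.03433477 -0.27893533] 418.1993285850531 418.1993285850531 278.69466269052174 207.31527406672757
{'time_s': 0.1, 'qpos': array([ 1.20129706,  0.60005514, -0.0025481 ,  1.60006861,  0.00177382,
        0.94287376, -0.07980736]), 'qvel': array([-0.00060499, -0.00116978, -0.00073544, -0.0034606 , -0.00194101,
        0.00201044,  0.00020221]), 'effort': array([ 4.47827057e-03, -7.77996683e+01,  1.57006402e+00, -2.58627766e+01,
        1.27388330e-02,  5.44686191e-03, -2.48526908e-05]), 'tool_pos': array([ 209.13382072, -693.7380011 ,  230.48929993]), 'orientation': array([ 9.89299562e-01,  1.45896827e-01, -1.54924651e-04, -6.83974263e-04]), 'ft_force': array([-0.02139723,  0.11488418,  0.12402237]), 'torque': array([-0.01221867, -0.00982832,  0.01365797]), 'finger_force': 0.0, 'width': 85.19360359064255} 18.700000000000003
```

```bash
sed -i "s/^from rig.*/&\nfrom scipy.spatial.transform import Rotation as R/; s/s=manip.snapshot(n)/s=dict(manip.snapshot(n)); s['rotation']=R.from_quat(s['rotation']).as_matrix()/" h.py
```

```text
(no output)
```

View pics/top0.png

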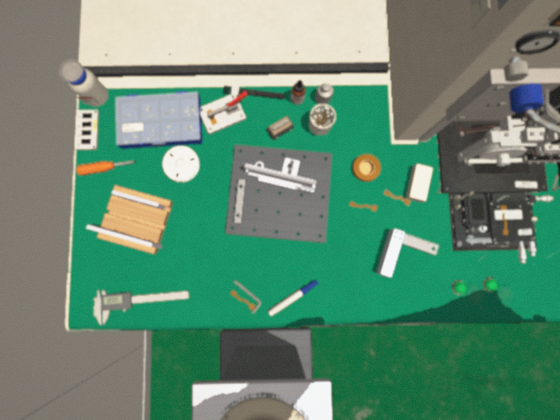

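View pics/side0.png

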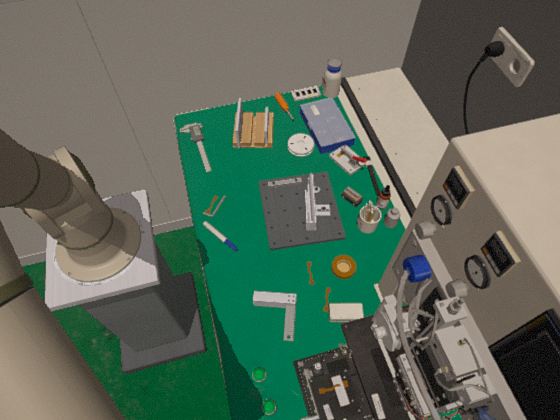

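Run:
```python
import cv2,numpy as np
a=cv2.imread('pics/top0.png');b=cv2.imread('pics/side0.png')
def c(im,x,y,w,h,W,H): return cv2.resize(im[y:y+h,x:x+w],(W,H),interpolation=cv2.INTER_CUBIC)
o=np.zeros((600,800,3),np.uint8)
o[:300,:400]=c(a,80,175,100,75,400,300)      # rack x4
o[:300,400:]=c(a,220,140,120,105,400,300)[:, :]
o[:300,400:]=c(a,215,144,140,105,400,300)
o[300:,:400]=c(a,360,215,100,75,400,300)
o[300:,400:]=c(b,255,165,100,75,400,300)
cv2.imwrite('pics/c1.png',o)
```

```text
(no output)
```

View pics/c1.png

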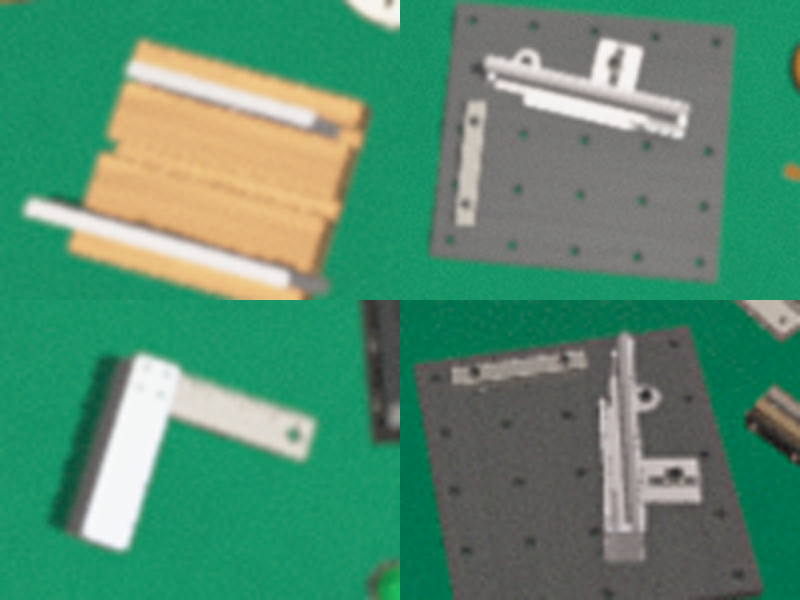

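```bash
cat > m.py <<'E'
from h import *
def rect(mask,roi,s,z):
    x,y,w,h=roi;m=np.zeros_like(mask);m[y:y+h,x:x+w]=mask[y:y+h,x:x+w]
    m=cv2.morphologyEx(m,cv2.MORPH_CLOSE,np.ones((3,3),np.uint8))
    c=max(cv2.findContours(m,0,1)[0],key=cv2.contourArea)
    P=np.array([onz(s,u,v,z)[:2] for u,v in c[:,0]],np.float32)
    r=cv2.minAreaRect(P);b=cv2.boxPoints(r)
    e=max([b[1]-b[0],b[2]-b[1]],key=np.linalg.norm);a=np.arctan2(e[1],e[0])%np.pi
    return np.array(r[0]),sorted(r[1]),a
if __name__=='__main__':
    s=snap('top');g=cv2.cvtColor(s['image'],cv2.COLOR_RGB2HSV);H,S,V=g[...,0],g[...,1],g[...,2]
    W=((S<45)&(V>185)).astype(np.uint8)*255
    print('panel',rect(W,(75,215,100,40),s,91))
    print('small',rect(W,(100,180,80,35),s,66))
    print('stock',rect(W,(375,225,40,55),s,40))
    D=((S<60)&(V<250)).astype(np.uint8)*255
    print('board',rect(D,(222,140,115,107),s,12))
    F=((S<60)&(V>125)).astype(np.uint8)*255
    print('fence',rect(F,(230,178,17,48),s,27))
    print('square all',rect(F,(375,222,70,60),s,30))
    t=snap('side');g=cv2.cvtColor(t['image'],cv2.COLOR_RGB2HSV)
    Wt=((g[...,1]<45)&(g[...,2]>170)).astype(np.uint8)*255
    print('stock side',rect(Wt,(250,288,50,22),t,40))
    Q=cv2.resize(W[150:195,240:325],None,fx=1,fy=1);print(np.median(V[225:228,235:240]),[tuple(V[r,236:246]) for r in (195,)])
E
python3 m.py
```

```text
panel (array([488.35461426, 307.87347412]), [10.291609764099121, 149.52227783203125], np.float32(1.2879833))
small (array([574.06512451, 283.23065186]), [9.838336944580078, 110.27494812011719], np.float32(1.2798054))
stock (array([ 436.13275146, -319.99060059]), [56.56538772583008, 111.445556640625], np.float32(2.782003))
board (array([590.87780762, -47.24577332]), [218.9827117919922, 239.1503448486328], np.float32(1.4617013))
fence (array([571.34204102,  46.08342361]), [28.328052520751953, 108.3864517211914], np.float32(3.1365845))
square all (array([ 426.89569092, -347.28979492]), [112.9144515991211, 114.78471374511719], np.float32(2.7851956))
stock side (array([ 441.22244263, -307.24417114]), [24.627771377563477, 107.6943588256836], np.float32(2.792523))
120.0 [(np.uint8(148), np.uint8(188), np.uint8(204), np.uint8(204), np.uint8(203), np.uint8(202), np.uint8(195), np.uint8(166), np.uint8(137), np.uint8(121))]
```

Run:
```python
import cv2,numpy as np
a=cv2.imread('pics/top0.png');b=cv2.imread('pics/side0.png')
o=np.zeros((600,800,3),np.uint8)
t=cv2.resize(a[150:200,235:325],None,fx=6,fy=6,interpolation=cv2.INTER_CUBIC);o[:300,:540]=t
t=cv2.rotate(cv2.resize(b[165:235,295:341],None,fx=6,fy=6,interpolation=cv2.INTER_CUBIC),cv2.ROTATE_90_COUNTERCLOCKWISE)
o[310:310+t.shape[0],:t.shape[1]]=t
cv2.imwrite('pics/c2.png',o)
```

```text
(no output)
```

View pics/c2.png

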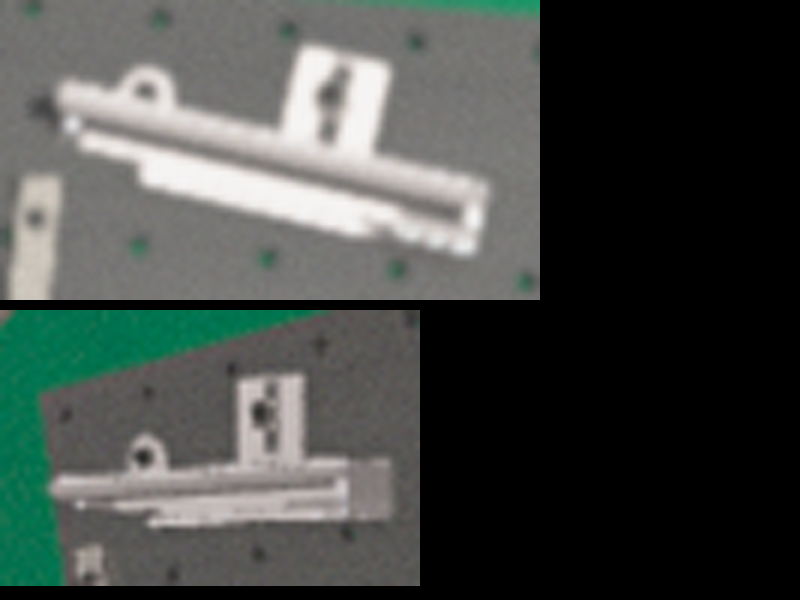

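```bash
cat > n.py <<'E'
from h import *
s=snap('top');t=snap('side')
C=np.array([590.9,-47.2]);a=-0.109
X=np.array([np.cos(a),np.sin(a)]);Y=np.array([-X[1],X[0]])
def bf(p): d=np.array(p[:2])-C;return np.round([d@X,d@Y],1)
def tri(u,v):
    o,d=ray(s,*u);p,e=ray(t,*v);d/=np.linalg.norm(d);e/=np.linalg.norm(e)
    k=np.linalg.lstsq(np.c_[d,-e],p-o,rcond=None)[0];A,B=o+d*k[0],p+e*k[1];return (A+B)/2,np.linalg.norm(A-B)
def T(x,y):return 235+x/6,150+y/6
def S(x,y):return 295+(275-y+310)/6,165+x/6
if __name__=='__main__':
    p,g=tri(T(145,90),S(143,455));print('pivot',p,g,bf(p))
    for nm,q,z in (('wallL',(60,85),63),('wallR',(487,182),63),('tab',(70,123),42),('end',(473,212),56),('lipL',(142,183),24),('jawR',(470,250),56)):
        w=onz(s,*T(*q),z);print(nm,w,bf(w))
    for nm,q,z in (('wallL',(55,487),63),('wallR',(345,462),63)):
        w=onz(t,*S(*q),z);print('side',nm,w,bf(w))
    A=bf(onz(s,*T(60,85),63));B=bf(onz(s,*T(487,182),63));d=A-B;print('holder ang',np.arctan2(d[0],d[1]))
    for nm,p in (('corner',(32,85,12)),('pivot',(61,55,12))):
        w=np.r_[C+p[0]*X+p[1]*Y,p[2]];print(nm,w,proj(s,w),proj(t,w))
E
python3 n.py
```

```text
pivot [ 6.59222912e+02 -5.94582453e-01  1.97337732e+01] 1.5521920184316025 [62.8 53.8]
wallL [650.36460713  31.17861904  63.        ] [50.6 84.4]
wallR [ 609.37168009 -132.79588014   63.        ] [ 27.7 -83.1]
tab [640.14011822  28.63061294  42.        ] [40.7 80.7]
end [ 599.06186334 -127.77851268   56.        ] [ 16.9 -79.2]
lipL [619.26416037   1.05359671  24.        ] [22.9 51.1]
jawR [ 584.15269017 -126.14920402   56.        ] [  1.9 -79.2]
side wallL [649.13255271  27.02746536  63.        ] [49.8 80.1]
side wallR [ 608.19426295 -137.07418693   63.        ] [ 27.  -87.5]
holder ang 0.13587403893102798
corner [631.95675679  33.81445996  12.        ] (np.float64(245.28513800540952), np.float64(176.6015389137451)) (np.float64(304.4675548219735), np.float64(183.60827744667245))
pivot [657.52112409   0.83775417  12.        ] (np.float64(258.6957551392027), np.float64(166.12537421049402)) (np.float64(315.5826004027293), np.float64(190.1113778662276))
```

```bash
cat > p.py <<'E'
from h import *
import sys,json
def pose():
    s=manip.sense();r=R.from_quat(s['orientation']).as_matrix();return np.array(s['tool_pos']),np.arctan2(r[1,0],r[0,0]),s
def plan(wps,step=60):
    "wps: (x,y,z,phi) world; prints rows in tool axes"
    p,f,s=pose();p=p.copy();k=0
    for w in wps:
        t=np.array(w[:3],float);df=(w[3]-f+np.pi)%(2*np.pi)-np.pi
        n=max(1,int(np.ceil(max(np.linalg.norm(t-p)/step,abs(df)/0.18))));d=(t-p)/n
        for i in range(n):
            x=d[0]*np.cos(f)+d[1]*np.sin(f);y=d[0]*np.sin(f)-d[1]*np.cos(f)
            if k%5==0:print('--')
            print('[%.0f,%.0f,%.0f] yaw %.3f'%(x,y,-d[2],-df/n) if step>20 else '[%.1f,%.1f,%.1f] yaw %.3f'%(x,y,-d[2],-df/n));f+=df/n;k+=1
        p=t
if __name__=='__main__':
    p,f,s=pose();print(np.round(p,1),round(f,3),round(s['time_s'],2),np.round(s['ft_force'],1),round(s['width'],1))
    plan(eval(sys.argv[1]),float(sys.argv[2]) if len(sys.argv)>2 else 60)
E
python3 p.py "[(140,-460,230,0.293),(354,-354,230,0.293),(500,-50,220,0.9),(488,308,150,1.288)]"
```

```text
[ 209.2 -694.   231. ] 0.293 0.3 [ 0.   0.2 -0.9] 85.5
--
[0,-49,0] yaw -0.000
[0,-49,0] yaw -0.000
[0,-49,0] yaw -0.000
[0,-49,0] yaw -0.000
[0,-49,0] yaw -0.000
--
[59,-10,-0] yaw -0.000
[59,-10,-0] yaw -0.000
[59,-10,-0] yaw -0.000
[59,-10,-0] yaw -0.000
[38,-41,2] yaw -0.101
--
[42,-37,2] yaw -0.101
[45,-33,2] yaw -0.101
[49,-28,2] yaw -0.101
[51,-23,2] yaw -0.101
[53,-18,2] yaw -0.101
--
[39,-33,10] yaw -0.055
[41,-31,10] yaw -0.055
[42,-29,10] yaw -0.055
[44,-26,10] yaw -0.055
[45,-24,10] yaw -0.055
--
[47,-21,10] yaw -0.055
[48,-19,10] yaw -0.055
```

Request:
apply_moves([
  {"travel": [0,-49,0],"yaw": 0,"fingers": 1},
  {"travel": [0,-49,0],"yaw": 0,"fingers": 1},
  {"travel": [0,-49,0],"yaw": 0,"fingers": 1},
  {"travel": [0,-49,0],"yaw": 0,"fingers": 1},
  {"travel": [0,-49,0],"yaw": 0,"fingers": 1},
], newtons=40)

```text
time_s: 0.92
tool_pos: [138.1, -458.1, 231.4]
orientation: [0.989, 0.146, 0.0, 0.0]
ft_force: [-0.4, 0.2, 0.6]
width: 85.1
finger_force: 0.0
```

Request:
apply_moves([
  {"travel": [59,-10,0],"yaw": 0,"fingers": 1},
  {"travel": [59,-10,0],"yaw": 0,"fingers": 1},
  {"travel": [59,-10,0],"yaw": 0,"fingers": 1},
  {"travel": [59,-10,0],"yaw": 0,"fingers": 1},
  {"travel": [38,-41,2],"yaw": -0.101,"fingers": 1},
])

```text
time_s: 1.55
tool_pos: [381.0, -302.4, 229.5]
orientation: [0.98, 0.197, 0.001, 0.001]
ft_force: [-0.0, 0.3, -0.2]
width: 85.4
finger_force: 0.0
```

Request:
apply_moves([
  {"travel": [42,-37,2],"yaw": -0.101,"fingers": 1},
  {"travel": [45,-33,2],"yaw": -0.101,"fingers": 1},
  {"travel": [49,-28,2],"yaw": -0.101,"fingers": 1},
  {"travel": [51,-23,2],"yaw": -0.101,"fingers": 1},
  {"travel": [53,-18,2],"yaw": -0.101,"fingers": 1},
])

```text
time_s: 2.17
tool_pos: [500.1, -49.1, 219.5]
orientation: [0.9, 0.436, 0.0, 0.0]
ft_force: [1.3, -0.6, -0.2]
width: 85.1
finger_force: 0.0
```

Request:
apply_moves([
  {"travel": [39,-33,10],"yaw": -0.055,"fingers": 1},
  {"travel": [41,-31,10],"yaw": -0.055,"fingers": 1},
  {"travel": [42,-29,10],"yaw": -0.055,"fingers": 1},
  {"travel": [44,-26,10],"yaw": -0.055,"fingers": 1},
  {"travel": [45,-24,10],"yaw": -0.055,"fingers": 1},
])

```text
time_s: 2.8
tool_pos: [490.8, 206.5, 169.1]
orientation: [0.832, 0.554, 0.0, 0.0]
ft_force: [1.2, -0.4, 0.3]
width: 85.5
finger_force: 0.0
```

```bash
python3 p.py "[(488.4,307.9,120,1.288),(488.4,307.9,62,1.288)]"
```

```text
[490.8 206.5 169.1] 1.175 2.8 [ 1.2 -0.4  0.3] 85.5
--
[46,-21,25] yaw -0.056
[47,-18,25] yaw -0.056
[0,0,58] yaw -0.000
```

Request:
apply_moves([
  {"travel": [46,-21,25],"yaw": -0.056,"fingers": 1},
  {"travel": [47,-18,25],"yaw": -0.057,"fingers": 1},
  {"travel": [0,0,0],"yaw": 0,"fingers": 1},
  {"travel": [0,0,29],"yaw": 0,"fingers": 1},
  {"travel": [0,0,29],"yaw": 0,"fingers": 1},
])

```text
time_s: 3.42
tool_pos: [488.6, 304.8, 61.2]
orientation: [0.8, 0.599, 0.0, 0.0]
ft_force: [-0.5, 0.1, -0.1]
width: 85.4
finger_force: 0.0
```

```bash
python3 - <<'E'
from h import *
s=snap('top');t=snap('side')
a=s['image'][170:255,70:185];b=t['image'][85:160,215:330]
o=np.vstack([cv2.resize(a,(575,425),interpolation=2)[:300],cv2.resize(b,(575,375),interpolation=2)[:300]])
cv2.imwrite('pics/c3.png',o[...,::-1])
E
python3 p.py "[]"
```

```text
[487.1 303.8  59.4] 1.286 3.52 [-0.1  1.  -0.4] 85.4
```

View pics/c3.png

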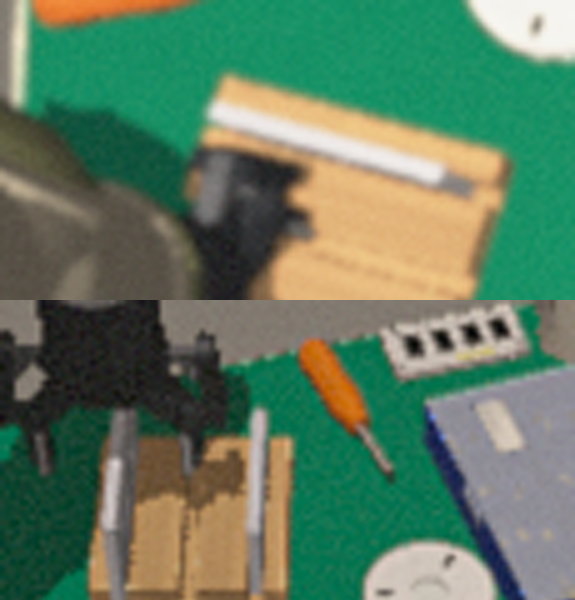

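The gripper straddles the larger panel (side crop: panel between the dark fingers at x≈120, fingers at x≈42 and 190); close.

Request:
apply_moves([
  {"travel": [4,0,0],"fingers": 0},
  {"travel": [0,0,0],"fingers": 0},
  {"travel": [0,0,0],"fingers": 0},
  {"travel": [0,0,0],"fingers": 0},
  {"travel": [0,0,0],"fingers": 0},
], newtons=60)

```text
$.deltas[0]: bad value
```

Request:
apply_moves([
  {"travel": [0,0,0],"fingers": 0},
  {"travel": [0,0,0],"fingers": 0},
  {"travel": [0,0,0],"fingers": 0},
])

```text
$.deltas[0]: bad value
```

Request:
apply_moves([
  {"travel": [4,0,0],"yaw": 0,"fingers": 0},
  {"travel": [0,0,0],"yaw": 0,"fingers": 0},
  {"travel": [0,0,0],"yaw": 0,"fingers": 0},
  {"travel": [0,0,0],"yaw": 0,"fingers": 0},
  {"travel": [0,0,0],"yaw": 0,"fingers": 0},
], newtons=60)

```text
time_s: 4.15
tool_pos: [489.3, 309.5, 61.9]
orientation: [0.8, 0.6, 0.0, 0.0]
ft_force: [-1.2, -1.8, 5.7]
width: 7.2
finger_force: 59.7
```

Request:
apply_moves([
  {"travel": [0,0,0],"yaw": 0,"fingers": 0},
  {"travel": [0,0,0],"yaw": 0,"fingers": 0},
  {"travel": [0,0,0],"yaw": 0,"fingers": 0},
])

```text
time_s: 4.53
tool_pos: [489.4, 309.5, 61.8]
orientation: [0.8, 0.6, 0.0, 0.0]
ft_force: [-1.0, -1.2, 6.2]
width: 7.5
finger_force: 59.7
```

```bash
python3 p.py "[(488,308,160,1.288),(618.5,-48,160,1.326)]" 50
```

```text
[489.4 309.5  61.8] 1.287 4.53 [-1.  -1.2  6.2] 7.5
--
[-1,-0,-49] yaw -0.001
[-1,-0,-49] yaw -0.001
[-38,28,-0] yaw -0.005
[-38,28,-0] yaw -0.005
[-38,28,-0] yaw -0.005
--
[-39,28,-0] yaw -0.005
[-39,27,-0] yaw -0.005
[-39,27,-0] yaw -0.005
[-39,27,-0] yaw -0.005
[-39,27,-0] yaw -0.005
```

Request:
apply_moves([
  {"travel": [0,0,-25],"yaw": 0,"fingers": 0},
  {"travel": [0,0,-50],"yaw": 0,"fingers": 0},
  {"travel": [0,0,-25],"yaw": 0,"fingers": 0},
  {"travel": [-38,28,0],"yaw": -0.005,"fingers": 0},
  {"travel": [-38,28,0],"yaw": -0.005,"fingers": 0},
])

```text
time_s: 5.15
tool_pos: [521.8, 220.2, 161.6]
orientation: [0.797, 0.605, 0.0, 0.0]
ft_force: [0.5, -0.5, -2.1]
width: 7.3
finger_force: 58.8
```

Request:
apply_moves([
  {"travel": [-39,28,0],"yaw": -0.005,"fingers": 0},
  {"travel": [-39,28,0],"yaw": -0.005,"fingers": 0},
  {"travel": [-39,27,0],"yaw": -0.005,"fingers": 0},
  {"travel": [-39,27,0],"yaw": -0.005,"fingers": 0},
  {"travel": [-39,27,0],"yaw": -0.005,"fingers": 0},
])

```text
time_s: 5.78
tool_pos: [603.1, -4.7, 161.1]
orientation: [0.789, 0.614, -0.0, -0.0]
ft_force: [-0.0, -0.3, -2.9]
width: 7.0
finger_force: 58.8
```

```bash
python3 p.py "[(618.5,-48,110,1.326)]" 40
```

```text
[603.1  -4.7 161.1] 1.322 5.78 [-0.  -0.3 -2.9] 7.0
--
[-19,13,26] yaw -0.002
[-19,13,26] yaw -0.002
```

Request:
apply_moves([
  {"travel": [-18.5,13,0],"yaw": -0.002,"fingers": 0},
  {"travel": [-18.5,13,0],"yaw": -0.002,"fingers": 0},
  {"travel": [0,0,33],"yaw": 0,"fingers": 0},
  {"travel": [0,0,0],"yaw": 0,"fingers": 0},
])

```text
time_s: 6.28
tool_pos: [617.3, -45.7, 126.2]
orientation: [0.788, 0.615, -0.002, -0.002]
ft_force: [-0.2, 0.1, -1.6]
width: 6.9
finger_force: 58.7
```

```bash
python3 - <<'E'
from h import *
s=snap('top');t=snap('side')
np.savez('d.npz',s=s['image'],t=t['image'])
a=s['image'][145:205,230:330];b=t['image'][150:240,280:350]
o=np.zeros((600,800,3),np.uint8)
a=cv2.resize(a,None,fx=5,fy=5,interpolation=2);o[:300,:500]=a
b=cv2.rotate(cv2.resize(b,None,fx=5,fy=5,interpolation=2),cv2.ROTATE_90_COUNTERCLOCKWISE);o[300:600,:450]=b[50:]
cv2.imwrite('pics/c4.png',o[...,::-1])
E
python3 p.py "[]"
```

```text
[619.  -44.8 128.5] 1.326 6.38 [ 0.2  0.3 -1.6] 7.1
```

View pics/c4.png

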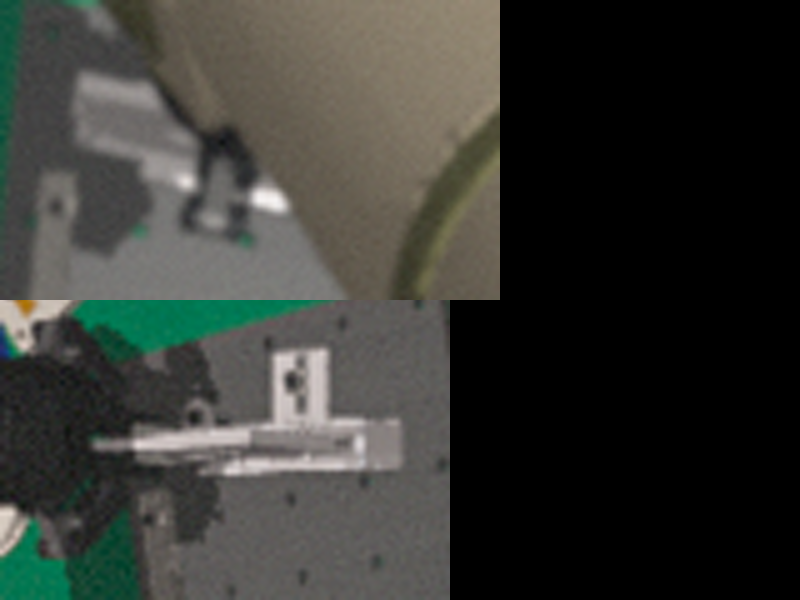

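Run:
```python
from h import *
s=snap('top');t=snap('side')
X=np.array([np.cos(-.245),np.sin(-.245)]);Y=np.array([-X[1],X[0]])
def S(p):u,v=proj(t,p);return round((v-150)*5),round(599-(u-280)*5)
def T(p):u,v=proj(s,p);return round((u-230)*5),round((v-145)*5)
P=np.array([619,-44.8])-1.2*Y
for nm,x,y,z in (('top -y',0,-75,157.5),('bot -y front',-4,-75,72.5),('bot -y back',4,-75,72.5),('top +y back',4,75,157.5),('top+y front',-4,75,157.5),('bot+y fr',-4,75,72.5)):
    p=np.r_[P+x*X+y*Y,z];print(nm,S(p),T(p))
Q=np.array([618.5,-48])
for nm,x,y,z in (('endwall inner back top',5,-78,56),('endwall inner front',-5,-78,56),('tab',0,79,42),('wall top back R',12,-84,63),('wall top back L',12,84,63)):
    p=np.r_[Q+x*X+y*Y,z];print(nm,S(p),T(p))
```

```text
top -y (245, 434) (422, 152)
bot -y front (330, 451) (401, 200)
bot -y back (330, 437) (405, 184)
top +y back (24, 446) (74, 64)
top+y front (24, 460) (69, 82)
bot+y fr (116, 467) (81, 128)
endwall inner back top (352, 435) (413, 190)
endwall inner front (353, 453) (408, 211)
tab (144, 463) (83, 133)
wall top back R (355, 421) (430, 176)
wall top back L (116, 442) (76, 95)
```

Request:
apply_moves([
  {"travel": [-1,0.7,8],"yaw": 0,"fingers": 0},
  {"travel": [0,0,10],"yaw": 0,"fingers": 0},
  {"travel": [0,0,10],"yaw": 0,"fingers": 0},
  {"travel": [0,0,10],"yaw": 0,"fingers": 0},
  {"travel": [0,0,6],"yaw": 0,"fingers": 0},
])

```text
time_s: 7.1
tool_pos: [619.6, -46.4, 83.3]
orientation: [0.788, 0.615, -0.0, -0.0]
ft_force: [0.5, -0.6, -1.6]
width: 7.2
finger_force: 58.9
```

Request:
apply_moves([
  {"travel": [0,0,0],"yaw": 0,"fingers": 0},
])

```text
time_s: 7.22
tool_pos: [619.4, -46.4, 83.6]
orientation: [0.788, 0.615, -0.0, -0.0]
ft_force: [1.0, -0.9, -2.0]
width: 6.8
finger_force: 58.8
```

No significant contact; go on to below the lip, gently.

Request:
apply_moves([
  {"travel": [0,0,2],"yaw": 0,"fingers": 0},
  {"travel": [0,0,2],"yaw": 0,"fingers": 0},
  {"travel": [0,0,2],"yaw": 0,"fingers": 0},
  {"travel": [0,0,0],"yaw": 0,"fingers": 0},
])

```text
time_s: 7.72
tool_pos: [619.6, -46.5, 78.2]
orientation: [0.788, 0.615, -0.0, -0.0]
ft_force: [0.7, 0.3, -1.3]
width: 7.1
finger_force: 58.8
```

Request:
apply_moves([
  {"travel": [0,0,2],"yaw": 0,"fingers": 0},
  {"travel": [0,0,2],"yaw": 0,"fingers": 0},
  {"travel": [0,0,0],"yaw": 0,"fingers": 0},
])

```text
time_s: 8.1
tool_pos: [619.6, -46.5, 74.1]
orientation: [0.788, 0.615, -0.0, -0.0]
ft_force: [-0.2, 0.3, -2.4]
width: 6.6
finger_force: 58.8
```

Request:
apply_moves([
  {"travel": [0,0,1.5],"yaw": 0,"fingers": 0},
  {"travel": [0,0,1],"yaw": 0,"fingers": 0},
  {"travel": [0,0,0],"yaw": 0,"fingers": 0},
])

```text
time_s: 8.48
tool_pos: [619.7, -46.5, 71.9]
orientation: [0.788, 0.615, -0.0, 0.0]
ft_force: [-1.0, -0.1, 0.8]
width: 7.2
finger_force: 59.2
```

Request:
apply_moves([
  {"travel": [0,0,0.5],"yaw": 0,"fingers": 0},
  {"travel": [0,0,0],"yaw": 0,"fingers": 0},
])

```text
time_s: 8.72
tool_pos: [619.8, -46.5, 71.9]
orientation: [0.788, 0.615, 0.0, 0.0]
ft_force: [-1.5, -0.1, 4.6]
width: 6.9
finger_force: 60.1
```

Seated at the expected height, floor contact felt; let go.

Request:
apply_moves([
  {"travel": [0,0,0],"yaw": 0,"fingers": 0.5},
  {"travel": [0,0,0],"yaw": 0,"fingers": 0.5},
  {"travel": [0,0,0],"yaw": 0,"fingers": 0.5},
  {"travel": [0,0,0],"yaw": 0,"fingers": 0.5},
  {"travel": [0,0,0],"yaw": 0,"fingers": 0.5},
])

```text
time_s: 9.35
tool_pos: [619.7, -46.4, 71.2]
orientation: [0.788, 0.615, -0.0, -0.0]
ft_force: [0.4, -0.7, -0.1]
width: 42.8
finger_force: 0.0
```

Request:
apply_moves([
  {"travel": [0,0,-20],"yaw": 0,"fingers": 0.5},
  {"travel": [0,0,-50],"yaw": 0,"fingers": 0.5},
  {"travel": [0,0,-50],"yaw": 0,"fingers": 0.8},
  {"travel": [0,-50,0],"yaw": 0.18,"fingers": 1},
  {"travel": [0,-50,0],"yaw": 0.18,"fingers": 1},
])

```text
time_s: 9.98
tool_pos: [524.6, -14.1, 191.8]
orientation: [0.887, 0.461, 0.001, 0.0]
ft_force: [0.2, -0.2, -0.2]
width: 85.1
finger_force: 0.0
```

```bash
python3 p.py "[(460,-180,190,0.6)]" 60
```

```text
[524.6 -14.1 191.8] 0.958 9.97 [ 0.2 -0.2 -0.2] 85.1
--
[-58,14,1] yaw 0.119
[-56,21,1] yaw 0.119
[-53,27,1] yaw 0.119
```

Request:
apply_moves([
  {"travel": [-58,14,0],"yaw": 0.12,"fingers": 1},
  {"travel": [-56,21,0],"yaw": 0.12,"fingers": 1},
  {"travel": [-53,27,0],"yaw": 0.12,"fingers": 1},
  {"travel": [0,0,0],"yaw": 0.12,"fingers": 1},
])

```text
time_s: 10.48
tool_pos: [458.5, -185.4, 191.3]
orientation: [0.972, 0.235, -0.001, 0.001]
ft_force: [-0.0, 1.3, 0.2]
width: 85.3
finger_force: 0.0
```

Run:
```python
from m import *
s=snap('top');t=snap('side')
o=np.zeros((600,800,3),np.uint8)
o[:300,:500]=cv2.resize(s['image'][145:205,230:330],None,fx=5,fy=5,interpolation=2)
b=cv2.rotate(cv2.resize(t['image'][150:240,280:350],None,fx=5,fy=5,interpolation=2),cv2.ROTATE_90_COUNTERCLOCKWISE);o[300:600,:450]=b[50:]
o[:300,500:800]=cv2.resize(s['image'][222:282,375:435],None,fx=5,fy=5,interpolation=2)
o[300:550,450:700]=cv2.resize(t['image'][285:335,250:300],None,fx=5,fy=5,interpolation=2)
cv2.imwrite('pics/c5.png',o[...,::-1])
g=cv2.cvtColor(s['image'],cv2.COLOR_RGB2HSV)
for th in(225,235,243):
    W=((g[...,1]<45)&(g[...,2]>th)).astype(np.uint8)*255
    print(th,'stock',rect(W,(375,225,40,55),s,40),'panel',rect(W,(230,150,95,40),s,101))
```

```text
225 stock (array([ 464.82437134, -287.71508789]), [8.190414428710938, 21.037639617919922], np.float32(2.629029)) panel (array([635.15289307, -52.37578583]), [41.90094757080078, 150.95364379882812], np.float32(1.325899))
235 stock (array([ 463.86419678, -287.87399292]), [5.0845746994018555, 15.626157760620117], np.float32(2.7676709)) panel (array([634.94848633, -52.32852936]), [39.874149322509766, 146.62452697753906], np.float32(1.3258771))Traceback (most recent call last):
  File "<stdin>", line 12, in <module>
  File "m.py", line 5, in rect
    c=max(cv2.findContours(m,0,1)[0],key=cv2.contourArea)
ValueError: max() iterable argument is empty
```

View pics/c5.png

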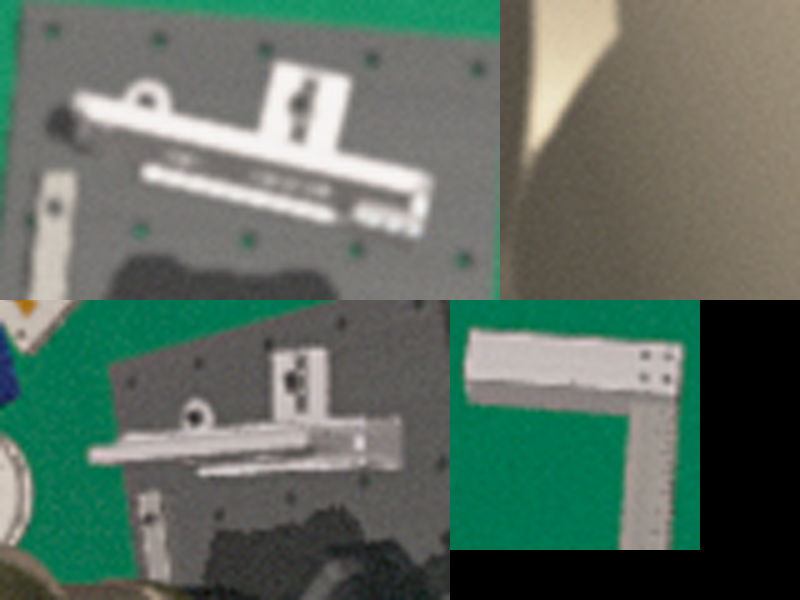

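Run:
```python
from m import *
s=snap('top');t=snap('side')
im=cv2.imread('pics/top0.png');g=cv2.cvtColor(im,cv2.COLOR_BGR2HSV)
for th in(225,235):
    W=((g[...,1]<30)&(g[...,2]>th)).astype(np.uint8)*255
    print(th,'stock',rect(W,(375,225,40,55),s,40))
im=cv2.imread('pics/side0.png');g=cv2.cvtColor(im,cv2.COLOR_BGR2HSV)
for th in(165,185):
    W=((g[...,1]<60)&(g[...,2]>th)).astype(np.uint8)*255
    print(th,'stock side',rect(W,(245,288,60,20),t,40))
```

```text
225 stock (array([ 439.73455811, -310.75720215]), [34.8639030456543, 109.2140884399414], np.float32(2.7662845))
235 stock (array([ 440.79180908, -306.62139893]), [24.36478614807129, 107.68011474609375], np.float32(2.7813313))
165 stock side (array([ 441.26428223, -307.36123657]), [24.819162368774414, 108.44977569580078], np.float32(2.792523))
185 stock side (array([ 441.23117065, -307.20059204]), [23.876388549804688, 107.64384460449219], np.float32(2.7879446))
```

```bash
python3 p.py "[(422,-300,90,-.354)]" 60
```

```text
[ 461.3 -180.   191.3] 0.49 10.68 [ 0.3  0.1 -0. ] 85.7
--
[-18,17,20] yaw 0.169
[-15,20,20] yaw 0.169
[-11,23,20] yaw 0.169
[-7,24,20] yaw 0.169
[-3,25,20] yaw 0.169
```

Request:
apply_moves([
  {"travel": [-18,17,20],"yaw": 0.169,"fingers": 1},
  {"travel": [-15,20,20],"yaw": 0.169,"fingers": 1},
  {"travel": [-11,23,20],"yaw": 0.169,"fingers": 1},
  {"travel": [-7,24,20],"yaw": 0.169,"fingers": 1},
  {"travel": [-3,25,20],"yaw": 0.169,"fingers": 1},
])

```text
time_s: 11.3
tool_pos: [423.1, -299.5, 90.6]
orientation: [0.984, -0.179, 0.0, -0.0]
ft_force: [-0.5, -0.2, 0.5]
width: 85.2
finger_force: 0.0
```

Request:
apply_moves([
  {"travel": [0,0,0],"yaw": 0,"fingers": 1},
  {"travel": [0,0,20],"yaw": 0,"fingers": 1},
])

```text
time_s: 11.55
tool_pos: [423.8, -299.1, 72.0]
orientation: [0.984, -0.176, 0.001, -0.0]
ft_force: [1.1, 0.0, -0.6]
width: 85.7
finger_force: 0.0
```

```bash
python3 p.py "[(422,-300,17,-.354)]" 15; grep -n x /dev/null; python3 -c "
from rig import manip;print(manip.sense()['qpos'])"
```

```text
[ 423.8 -299.1   72. ] -0.353 11.55 [ 1.1  0.  -0.6] 85.7
--
[-0.4,0.4,13.7] yaw 0.000
[-0.4,0.4,13.7] yaw 0.000
[-0.4,0.4,13.7] yaw 0.000
[-0.4,0.4,13.7] yaw 0.000
[ 0.48893216  0.60538477  0.02399508  2.19870726 -0.0438224   0.33585243
 -1.37405665]
```

Request:
apply_moves([
  {"travel": [0,0,18],"yaw": 0,"fingers": 1},
  {"travel": [0,0,18],"yaw": 0,"fingers": 1},
  {"travel": [0,0,18],"yaw": 0,"fingers": 1},
  {"travel": [0,0,0],"yaw": 0,"fingers": 1},
])

```text
time_s: 12.05
tool_pos: [422.9, -298.2, 16.8]
orientation: [0.984, -0.176, -0.001, -0.001]
ft_force: [-0.1, 1.4, 0.2]
width: 85.2
finger_force: 0.0
```

Request:
apply_moves([
  {"travel": [0,0,0],"yaw": 0,"fingers": 0},
  {"travel": [0,0,0],"yaw": 0,"fingers": 0},
  {"travel": [0,0,0],"yaw": 0,"fingers": 0},
  {"travel": [0,0,0],"yaw": 0,"fingers": 0},
  {"travel": [0,0,0],"yaw": 0,"fingers": 0},
], newtons=60)

```text
time_s: 12.68
tool_pos: [422.5, -300.2, 18.0]
orientation: [0.984, -0.179, 0.0, 0.0]
ft_force: [-1.2, 1.1, 9.0]
width: 25.0
finger_force: 59.3
```

```bash
python3 p.py "[]"
```

```text
[ 422.5 -300.2   18. ] -0.36 12.68 [-1.2  1.1  9. ] 25.0
```

```bash
python3 p.py "[(422.5,-300.2,100,-.36),(525,24,100,-.109)]" 50
```

```text
[ 422.5 -300.2   18. ] -0.36 12.68 [-1.2  1.1  9. ] 25.0
--
[-0,-0,-41] yaw 0.000
[-0,-0,-41] yaw 0.000
[-3,-49,-0] yaw -0.036
[-1,-49,-0] yaw -0.036
[1,-49,-0] yaw -0.036
--
[3,-49,-0] yaw -0.036
[4,-48,-0] yaw -0.036
[6,-48,-0] yaw -0.036
[8,-48,-0] yaw -0.036
```

Request:
apply_moves([
  {"travel": [0,0,-20],"yaw": 0,"fingers": 0},
  {"travel": [0,0,-40],"yaw": 0,"fingers": 0},
  {"travel": [0,0,-22],"yaw": 0,"fingers": 0},
  {"travel": [0,0,0],"yaw": 0,"fingers": 0},
])

```text
time_s: 13.18
tool_pos: [422.8, -300.3, 100.5]
orientation: [0.984, -0.179, 0.001, 0.0]
ft_force: [-0.1, -0.7, -3.7]
width: 24.9
finger_force: 59.8
```

Request:
apply_moves([
  {"travel": [-3,-30,0],"yaw": -0.018,"fingers": 0},
  {"travel": [-1,-40,0],"yaw": -0.036,"fingers": 0},
  {"travel": [1,-40,0],"yaw": -0.036,"fingers": 0},
  {"travel": [2,-40,0],"yaw": -0.036,"fingers": 0},
  {"travel": [3,-40,0],"yaw": -0.036,"fingers": 0},
])

```text
time_s: 13.8
tool_pos: [479.8, -117.2, 97.9]
orientation: [0.995, -0.098, -0.001, -0.0]
ft_force: [-0.7, 0.2, -3.2]
width: 25.0
finger_force: 59.9
```

```bash
python3 p.py "[(525,24,100,-.109)]" 40
```

```text
[ 479.8 -117.2   97.9] -0.196 13.8 [-0.7  0.2 -3.2] 25.0
--
[4,-37,-1] yaw -0.022
[5,-37,-1] yaw -0.022
[6,-37,-1] yaw -0.022
[7,-36,-1] yaw -0.022
```

Request:
apply_moves([
  {"travel": [4,-36,0],"yaw": -0.022,"fingers": 0},
  {"travel": [5,-36,0],"yaw": -0.022,"fingers": 0},
  {"travel": [6,-36,0],"yaw": -0.022,"fingers": 0},
  {"travel": [7,-34,0],"yaw": -0.022,"fingers": 0},
  {"travel": [0,0,0],"yaw": 0,"fingers": 0},
])

```text
time_s: 14.42
tool_pos: [525.5, 21.2, 97.8]
orientation: [0.999, -0.052, -0.001, -0.0]
ft_force: [0.2, -0.4, -3.6]
width: 25.0
finger_force: 59.9
```

Run:
```python
from m import *
from p import pose
s=snap('top');t=snap('side')
o=np.zeros((600,800,3),np.uint8)
o[:,:400]=cv2.resize(s['image'][140:250,225:335],(400,400),interpolation=2)[:600].repeat(1,0) if 0 else 0
a=cv2.resize(s['image'][140:248,222:322],None,fx=4,fy=4,interpolation=2);o[:432,:400]=a
b=cv2.resize(t['image'][150:265,240:340],None,fx=4,fy=4,interpolation=2);o[:460,400:800]=b
cv2.imwrite('pics/c6.png',o[...,::-1])
p,f,q=pose();print(p,f)
X=np.array([np.cos(f),np.sin(f)]);Y=np.array([-X[1],X[0]])
for nm,x,y,z in(('A',75,13,40),('B',-35,13,40),('C',-35,-13,40),('tip',75,-102,22),('fenceside low',75,13,0)):
    w=np.r_[p[:2]+x*X+y*Y,p[2]-18+z];u=proj(s,w);v=proj(t,w);print(nm,np.round([(u[0]-222)*4,(u[1]-140)*4,(v[0]-240)*4+400,(v[1]-150)*4]))
# fence corners expected & board
B=np.array([590.9,-47.2]);X=np.array([np.cos(-.109),np.sin(-.109)]);Y=np.array([-X[1],X[0]])
for nm,x,y,z in(('fence y- at x22',22,85,27),('fence y- x-83',-83,85,27),('bd++',110,120,12),('bd+-',110,-120,12),('bd--',-110,-120,12),('bd-+',-110,120,12)):
    w=np.r_[B+x*X+y*Y,z];u=proj(s,w);v=proj(t,w);print(nm,np.round([(u[0]-222)*4,(u[1]-140)*4,(v[0]-240)*4+400,(v[1]-150)*4]))
```

```text
[524.2830015   17.92755472  98.04200984] -0.10840782094147212
A [102. 161. 627.  68.]
B [ 81. 363. 476.  89.]
C [130. 367. 481. 117.]
tip [311. 187. 657. 214.]
fenceside low [106. 176. 625. 102.]
fence y- at x22 [ 90. 157. 646. 125.]
fence y- x-83 [ 72. 331. 511. 143.]
bd++ [ 49.  18. 746.  86.]
bd+- [438.  53. 820. 348.]
bd-- [412. 410. 517. 393.]
bd-+ [ 11. 373. 471. 123.]
```

View pics/c6.png

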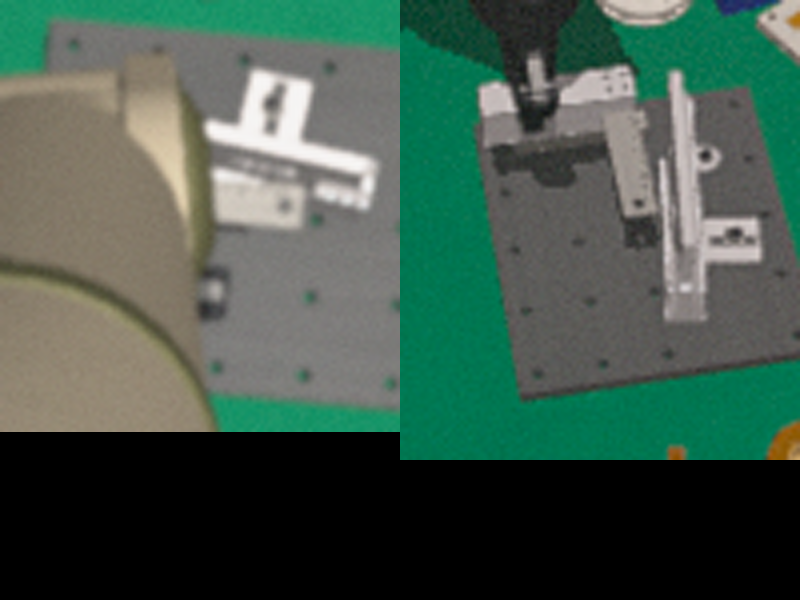

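Request:
apply_moves([
  {"travel": [-3,-5,0],"yaw": 0,"fingers": 0},
  {"travel": [0,0,25],"yaw": 0,"fingers": 0},
  {"travel": [0,0,25],"yaw": 0,"fingers": 0},
  {"travel": [0,0,12],"yaw": 0,"fingers": 0},
  {"travel": [0,0,0],"yaw": 0,"fingers": 0},
])

```text
time_s: 15.15
tool_pos: [522.1, 22.7, 36.7]
orientation: [0.998, -0.055, -0.001, 0.0]
ft_force: [-0.3, 0.6, -3.6]
width: 24.6
finger_force: 59.8
```

Request:
apply_moves([
  {"travel": [0,0,3],"yaw": 0,"fingers": 0},
  {"travel": [0,0,2],"yaw": 0,"fingers": 0},
  {"travel": [0,0,0],"yaw": 0,"fingers": 0},
])

```text
time_s: 15.52
tool_pos: [522.9, 23.3, 32.6]
orientation: [0.999, -0.055, 0.0, -0.0]
ft_force: [-0.2, 0.0, -3.2]
width: 24.8
finger_force: 59.9
```

Request:
apply_moves([
  {"travel": [0,0,1.5],"yaw": 0,"fingers": 0},
  {"travel": [0,0,0.7],"yaw": 0,"fingers": 0},
  {"travel": [0,0,0],"yaw": 0,"fingers": 0},
])

```text
time_s: 15.9
tool_pos: [522.7, 23.2, 30.1]
orientation: [0.999, -0.055, 0.0, -0.0]
ft_force: [-0.2, 0.4, -1.8]
width: 25.0
finger_force: 60.4
```

Request:
apply_moves([
  {"travel": [0,-2,0],"yaw": 0,"fingers": 0},
  {"travel": [0,-2,0],"yaw": 0,"fingers": 0},
  {"travel": [0,-1,0],"yaw": 0,"fingers": 0},
  {"travel": [0,0,0],"yaw": 0,"fingers": 0},
])

```text
time_s: 16.4
tool_pos: [523.4, 28.4, 30.1]
orientation: [0.999, -0.054, 0.0, -0.0]
ft_force: [-0.0, -0.1, -1.5]
width: 25.1
finger_force: 60.1
```

```bash
python3 p.py "[]"; python3 -c "
from rig import manip;print(manip.sense()['torque'])"
```

```text
[523.4  28.4  30.1] -0.109 16.4 [-0.  -0.1 -1.5] 25.1
[ 0.01284765 -0.02143011 -0.04792593]
```

Touching the board lightly. Continue to the fence.

Request:
apply_moves([
  {"travel": [0,-1.5,0],"yaw": 0,"fingers": 0},
  {"travel": [0,-1,0],"yaw": 0,"fingers": 0},
  {"travel": [0,0,0],"yaw": 0,"fingers": 0},
])

```text
time_s: 16.77
tool_pos: [523.5, 30.2, 30.1]
orientation: [0.998, -0.055, -0.0, 0.0]
ft_force: [-0.4, -3.9, -0.6]
width: 25.0
finger_force: 60.3
```

Request:
apply_moves([
  {"travel": [0,-1,0],"yaw": 0,"fingers": 0},
  {"travel": [0,-0.5,0],"yaw": 0,"fingers": 0},
  {"travel": [0,0,0],"yaw": 0,"fingers": 0},
])

```text
time_s: 17.15
tool_pos: [523.5, 30.3, 30.1]
orientation: [0.998, -0.055, -0.0, 0.001]
ft_force: [-1.0, -8.6, -0.3]
width: 24.8
finger_force: 60.5
```

Request:
apply_moves([
  {"travel": [3,0.6,0],"yaw": 0,"fingers": 0},
  {"travel": [4,0,0],"yaw": 0,"fingers": 0},
  {"travel": [4,0,0],"yaw": 0,"fingers": 0},
  {"travel": [4,0,0],"yaw": 0,"fingers": 0},
  {"travel": [0,0,0],"yaw": 0,"fingers": 0},
])

```text
time_s: 17.77
tool_pos: [532.9, 29.1, 30.1]
orientation: [0.999, -0.054, -0.005, 0.001]
ft_force: [-14.8, -4.6, 15.4]
width: 25.4
finger_force: 62.4
```

```bash
python3 p.py "[]"; python3 -c "
from rig import manip;print(manip.sense()['torque'])"
```

```text
[532.9  29.1  30.1] -0.109 17.77 [-14.8  -4.6  15.4] 25.4
[-0.79866201  2.63816207  0.15087519]
```

Run:
```python
from n import *
o=np.zeros((600,800,3),np.uint8)
a=cv2.resize(s['image'][150:210,250:330],None,fx=5,fy=5,interpolation=2);o[:300,:400]=a
b=cv2.resize(t['image'][160:240,270:350],None,fx=5,fy=5,interpolation=2);o[:400,400:800]=b
cv2.imwrite('pics/c7.png',o[...,::-1])
for z in(24,56):print('jaw L edge',bf(onz(s,230+352/5,145+210/5,z)))
```

```text
jaw L edge [ 16.3 -50.1]
jaw L edge [ 10.1 -48.4]
```

View pics/c7.png

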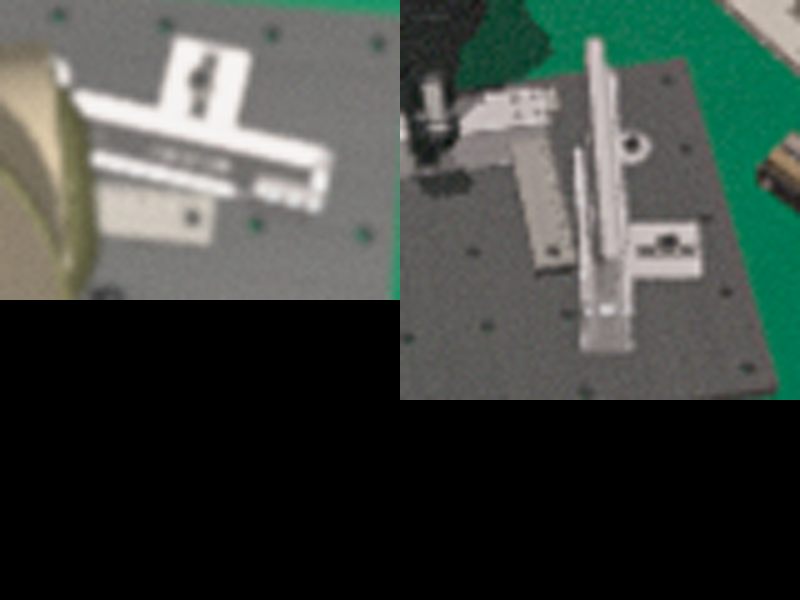

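Wrench analysis puts the block at the fence-side fingertip (near the TCP, not at the blade): likely a fence screw head. Back off and regrip higher.

Request:
apply_moves([
  {"travel": [-5,0,0],"yaw": 0,"fingers": 0},
  {"travel": [-5,2,0],"yaw": 0,"fingers": 0},
  {"travel": [0,0,0],"yaw": 0,"fingers": 0},
])

```text
time_s: 18.25
tool_pos: [527.8, 29.2, 30.1]
orientation: [0.999, -0.054, -0.0, -0.0]
ft_force: [-0.5, -0.3, 1.5]
width: 24.8
finger_force: 60.6
```

```bash
python3 p.py "[]"; python3 -c "
from rig import manip;print(manip.sense()['torque'])"
```

```text
[527.8  29.2  30.1] -0.109 18.25 [-0.5 -0.3  1.5] 24.8
[-0.25229359  0.2188527  -0.117494  ]
```

Request:
apply_moves([
  {"travel": [0,0,0],"yaw": 0,"fingers": 0.45},
  {"travel": [0,0,0],"yaw": 0,"fingers": 0.45},
  {"travel": [0,0,-3],"yaw": 0,"fingers": 0.45},
  {"travel": [0,0,-3.5],"yaw": 0,"fingers": 0.45},
  {"travel": [0,0,0],"yaw": 0,"fingers": 0.45},
])

```text
time_s: 18.88
tool_pos: [528.6, 29.1, 36.9]
orientation: [0.999, -0.055, 0.0, -0.0]
ft_force: [0.2, -0.8, -0.9]
width: 38.4
finger_force: 0.0
```

Request:
apply_moves([
  {"travel": [0,0,0],"yaw": 0,"fingers": 0},
  {"travel": [0,0,0],"yaw": 0,"fingers": 0},
  {"travel": [0,0,0],"yaw": 0,"fingers": 0},
  {"travel": [0,0,0],"yaw": 0,"fingers": 0},
])

```text
time_s: 19.38
tool_pos: [528.5, 29.1, 36.9]
orientation: [0.999, -0.055, 0.0, -0.0]
ft_force: [-1.5, -0.1, 7.4]
width: 24.4
finger_force: 59.1
```

```bash
python3 p.py "[]"; python3 -c "
from rig import manip;print(manip.sense()['torque'])"
```

```text
[528.5  29.1  36.9] -0.109 19.38 [-1.5 -0.1  7.4] 24.4
[ 0.04025388  0.21144272 -0.16686832]
```

Request:
apply_moves([
  {"travel": [0,0,-0.8],"yaw": 0,"fingers": 0},
  {"travel": [3,0,0],"yaw": 0,"fingers": 0},
  {"travel": [3,0,0],"yaw": 0,"fingers": 0},
  {"travel": [3,0,0],"yaw": 0,"fingers": 0},
  {"travel": [0,0,0],"yaw": 0,"fingers": 0},
])

```text
time_s: 20.0
tool_pos: [537.9, 28.0, 37.2]
orientation: [0.999, -0.055, 0.0, -0.0]
ft_force: [0.2, 0.3, -3.8]
width: 24.6
finger_force: 59.0
```

```bash
python3 p.py "[]"; python3 -c "
from rig import manip;print(manip.sense()['torque'])"
```

```text
[537.9  28.   37.2] -0.109 20.0 [ 0.2  0.3 -3.8] 24.6
[-0.00570336  0.07378848  0.00430961]
```

Request:
apply_moves([
  {"travel": [3,0,0.3],"yaw": 0,"fingers": 0},
  {"travel": [3,0,0],"yaw": 0,"fingers": 0},
  {"travel": [2,0,0],"yaw": 0,"fingers": 0},
  {"travel": [0,0,0],"yaw": 0,"fingers": 0},
])

```text
time_s: 20.5
tool_pos: [544.9, 27.1, 37.0]
orientation: [0.998, -0.055, -0.0, 0.0]
ft_force: [-3.9, 0.4, -0.9]
width: 24.9
finger_force: 59.5
```

Request:
apply_moves([
  {"travel": [2,0,0],"yaw": 0,"fingers": 0},
  {"travel": [2,0,0],"yaw": 0,"fingers": 0},
  {"travel": [0,0,0],"yaw": 0,"fingers": 0},
])

```text
time_s: 20.88
tool_pos: [548.8, 26.4, 37.0]
orientation: [0.998, -0.055, -0.0, 0.0]
ft_force: [-4.5, -1.2, 0.4]
width: 24.3
finger_force: 59.5
```

```bash
python3 p.py "[]"; python3 -c "
from rig import manip;print(manip.sense()['torque'])"
```

```text
[548.8  26.4  37. ] -0.11 20.88 [-4.5 -1.2  0.4] 24.3
[-0.19999691  0.90604275 -0.32854224]
```

Request:
apply_moves([
  {"travel": [2,0,0],"yaw": 0,"fingers": 0},
  {"travel": [2,0,0],"yaw": 0,"fingers": 0},
  {"travel": [0,0,0],"yaw": 0,"fingers": 0},
])

```text
time_s: 21.25
tool_pos: [553.2, 26.0, 37.0]
orientation: [0.998, -0.055, -0.0, 0.0]
ft_force: [-3.4, -1.0, -0.8]
width: 24.1
finger_force: 59.5
```

Request:
apply_moves([
  {"travel": [2,0,0],"yaw": 0,"fingers": 0},
  {"travel": [0,0,0],"yaw": 0,"fingers": 0},
])

```text
time_s: 21.5
tool_pos: [555.2, 25.9, 37.0]
orientation: [0.999, -0.055, -0.0, 0.0]
ft_force: [-3.3, -2.0, 0.2]
width: 24.4
finger_force: 59.5
```

```bash
python3 p.py "[]"; python3 -c "
from rig import manip;print(manip.sense()['torque'])"
```

```text
[555.2  25.9  37. ] -0.11 21.5 [-3.3 -2.   0.2] 24.4
[-0.22408839  0.78268932 -0.3334076 ]
```

Request:
apply_moves([
  {"travel": [1.5,0,0],"yaw": 0,"fingers": 0},
  {"travel": [0,0,0],"yaw": 0,"fingers": 0},
])

```text
time_s: 21.75
tool_pos: [556.1, 25.9, 37.0]
orientation: [0.999, -0.055, -0.001, 0.0]
ft_force: [-4.5, -0.8, 1.2]
width: 24.3
finger_force: 59.6
```

Request:
apply_moves([
  {"travel": [1.5,-0.3,0],"yaw": 0,"fingers": 0},
  {"travel": [0,0,0],"yaw": 0,"fingers": 0},
])

```text
time_s: 22.0
tool_pos: [556.1, 25.8, 37.0]
orientation: [0.999, -0.055, -0.002, 0.0]
ft_force: [-9.6, -0.8, 4.1]
width: 24.9
finger_force: 60.1
```

```bash
python3 p.py "[]"; python3 -c "
from rig import manip;print(manip.sense()['torque'])"
```

```text
[556.1  25.8  37. ] -0.109 22.0 [-9.6 -0.8  4.1] 24.9
[-0.18707022  1.92230004 -0.33597438]
```

Flush with the panel. Now press against the fence.

Request:
apply_moves([
  {"travel": [0,-1,0],"yaw": 0,"fingers": 0},
  {"travel": [0,-1,0],"yaw": 0,"fingers": 0},
  {"travel": [0,0,0],"yaw": 0,"fingers": 0},
])

```text
time_s: 22.38
tool_pos: [556.3, 26.2, 37.0]
orientation: [0.998, -0.056, -0.002, 0.001]
ft_force: [-9.3, -6.3, 4.5]
width: 24.5
finger_force: 60.1
```

```bash
python3 p.py "[]"; python3 -c "
from rig import manip;print(manip.sense()['torque'])"
```

```text
[556.3  26.2  37. ] -0.111 22.38 [-9.3 -6.3  4.5] 24.5
[-1.3887053   1.83646091 -0.42580772]
```

Run:
```python
from n import *
o=np.zeros((600,800,3),np.uint8)
o[:350,:400]=cv2.resize(s['image'][140:210,245:325],None,fx=5,fy=5,interpolation=2)
o[:,400:800]=cv2.resize(t['image'][140:260,270:350],None,fx=5,fy=5,interpolation=2)
cv2.imwrite('pics/c8.png',o[...,::-1])
B=np.array([592,-49.0])
for nm,x,y,z in(('panel front top +y',32,72,101),('panel front top -y',32,-77,101),('front bottom -y',32,-77,16),('back top -y',40,-77,101)):
    w=np.r_[B+x*X+y*Y,z];u=proj(s,w);v=proj(t,w);print(nm,np.round([(u[0]-245)*5,(u[1]-140)*5,(v[0]-270)*5+400,(v[1]-140)*5]))
```

```text
panel front top +y [ 22. 141. 586. 148.]
panel front top -y [356. 171. 640. 362.]
front bottom -y [337. 209. 630. 439.]
back top -y [357. 154. 654. 360.]
```

View pics/c8.png

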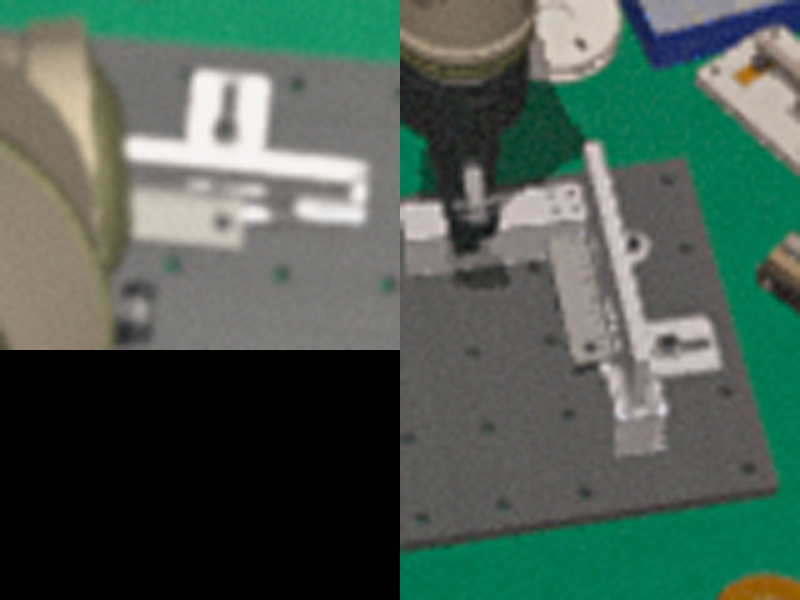

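The picture shows the panel seated (side crop: top edge from (592,145) to (638,360), close to prediction). The blade lies along it, and the stock is at the fence. Forces of about 9 N and 6 N confirm both contacts.

```bash
python3 -c "
from h import *
from m import rect
s=snap('top');g=cv2.cvtColor(s['image'],cv2.COLOR_RGB2HSV);W=((g[...,1]<45)&(g[...,2]>225)).astype(np.uint8)*255
W[:,:272]=0;m=W[165:178,272:318];ys=[(c,165+np.mean(np.nonzero(m[:,c-272])[0])) for c in range(274,316) if m[:,c-272].any()]
print(manip.sense()['ft_force'],manip.sense()['time_s']);print(manip.job_done())"
```

```text
[-8.71794484 -6.27934719  4.64916171] 22.525
the job is handed in; nothing more can be done
None
```

The job is handed in at 22.5 s; I don't have the judge's verdict. The larger panel is seated in the holder and let go. The square is still gripped and pressed into the corner, measured at about 6 N on the fence and 9 N on the panel.

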